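# Open and lock the folding job-card stand

## Task

Set up the job-card stand on the bench: swing its folded panel up over centre so that it snaps fully open, then turn the cam knob clockwise until the sprung brass follower drops into the notch and the knob's lock arm stands in front of the open panel. Let go of everything and leave the other tools where they lie.

Things in the scene. Friction and masses are not known exactly. Their poses are not given: they have to be found in the camera images.
- stand: Fixed dark steel base of the folding job-card stand. Origin on the bench right under the middle of the panel's hinge line; x from the panel's free edge to the hinge, y along the hinge, z up. Plate 18 mm high, x -110 to 40, y -75 to 69 mm (spring out to 83). An outrigger (x -35 to 40, y -75 to -195 mm, 18 mm high) carries the cam knob (axis at x -2, y -120 mm) and a 54 mm high follower block at y -170 mm.
- panel (a joint): Aluminium panel's angle on its hinge, rad: 0 folded flat (free edge towards the stand's -x), 1.92 fully open at its stop, leaning back past upright; grows as it lifts (turns about the stand's +y). An over-centre spring pushes it shut below about 1.1 rad and snaps it open beyond; lifting the tab takes about 4 N at first. The knob's lock arm, if turned in early, blocks the opening.
- panel_hinge (a point): Middle of the hinge line, fixed on the stand 30 mm above the bench; the hinge runs along the stand's y. The panel is 130 mm wide along it, 6 mm thick and reaches 112 mm from it.
- panel_tab (a point): Grip point on the panel's pull tab, in its mid-plane 138 mm from the hinge line, 30 mm above the bench when folded; only bench below. Tab: flat tongue at the middle of the free edge, 14 mm wide along the hinge, 12 mm thick, 108 to 152 mm from the hinge line. The point turns with the panel; its y is along the hinge. Pinched across its 14 mm width it can turn between the fingers as the panel swings.
- cam_knob (a joint): Angle of the cam knob about its upright axis, rad, growing clockwise seen from above, 0 to 1.42 (stop); starts between 0 and 0.35. At 1.35 the cam's notch meets the follower and the steel lock arm (8 x 8 mm, reaching 67 mm from the axis, 53 to 61 mm above the bench) points along the stand's +y, in front of the open panel. Turning it takes about 0.1 N m at most.
- knob_grip (a point): Grip point of the cam knob, on its axis, 77 mm above the bench. Black bar grip 44 mm long, 12 mm wide, 61 to 88 mm above the bench, in line with the lock arm: at knob angle q it lies 2.92 - q rad counter-clockwise from the stand's x. The point's axes turn with the knob. The steel cam below (radius 20 to 22 mm, 43 to 53 mm above the bench) has one notch, opposite the arm.
- follower (a joint): Travel of the sprung brass follower towards the knob's axis, m: about 0 to -0.002 while it rides on the cam's rim, 0.004 to 0.005 when dropped into the notch.
- follower_tip (a point): Centre of the follower's round brass tip (8 mm diameter), 48 mm above the bench, on the side of the knob away from the panel; it slides along the stand's y.
- driver_set: Bystander: five teal-handled screwdrivers upright in a clear stand, 60 x 170 mm, 136 mm high; origin under its centre.
- torch: Bystander: black inspection torch lying flat, 220 x 36 x 28 mm, origin under its middle, long side along its x.
- pipe_bender: Bystander: aluminium pipe bender lying flat, about 310 x 120 x 25 mm, handles to its -x; origin on the bench, 55 mm from its middle towards the round former.
- grips: Bystander: steel locking grips lying flat, about 210 x 60 x 16 mm, origin under the pivot, handles to its -x.

How it is judged:
By the outcome, as a careful person would: the job done as asked, in the order asked, and still so for the second after the job is handed in, with the robot touching nothing.
It also fails if it takes over 54 s, if anything falls off the work surface, if the arm or the gripper's body presses on something with over 40 N, if the wrist force passes 120 N, or if a joint passes its speed limit or range.

## Robot

A 7-joint arm with a two-finger parallel gripper is mounted at the origin on the work surface. World frame = base frame: x ahead of the robot, y to its left, z up, the work surface at z = 0. Lengths are in m, angles in rad, forces in N, time in s.
With the tool pointing down it reaches from about 0.425 to 1.025 m from the base axis. Payload 3.6 kg.
Tool frame: the origin (TCP) lies at the very end of the fingers, on their centre line; the grasp point (between the pads) lies manip.grip_point_offset behind it (manip.grip_point_offset is the distance from the TCP to the grasp point, in m); z points along the fingers, y is the direction in which the jaws open and shut (so a half turn about z gives the same grasp; the last joint's range is limited). The gripper opens to 85 mm and grips with 20 to 120 N. Pads are 22 mm wide; open, the fingers measure 114 mm over their backs; the gripper's body (76 mm by 85 mm) begins 54 mm behind the grasp point. The pads swing forward as they close: fully open they stand 13 mm farther back than shut.
Start: joints at [-1.266, 0.591, 0.048, 1.609, -0.033, 0.943, -0.034], TCP at [0.281, 0.668, 0.231] pointing down, gripper open.
Joint ranges: [-2.69, 2.69], [-0.47, 2.24], [-1.27, 1.36], [0.19, 2.51], [-1.53, 4.68], [0.08, 2.07], [-3.09, 3.09]. Speed limits (rad/s): [2.57, 2.57, 3.14, 3.14, 3.14, 3.14, 3.14].

## Interface

Orientations are given as a rotation vector (axis times angle).
In Python, from rig import observe, imaging, workorder, nets, manip gives the robot as it stands.
- The arm moves only by the shell command python3 -m creep 'ROWS' [FORCE]. ROWS is JSON, a list of rows, each a list of 3 entries, a list of its own where there are three numbers: the closure, from 0 (fully open) to 1 (shut), then the shift along the tool's x, y, z in mm, then the turn about the tool's z in degrees. In form: [[fingers, [x, y, z], roll], ...]. A call has 1 to 10 rows; each row is the pose to reach, as a shift and turn from the pose commanded when the call began, along the tool's axes at that moment; what a row does not reach only later rows make up. A row lasts 1/12 s, in which the tool goes at most 41.7 mm and 7.16 degrees, less where a joint would pass 70% of its speed; a pose out of reach is approached as far as the arm can. A call with a gripper value outside its range is refused whole. The fingers move at their own pace and stop on an object; FORCE is the grip in N (left out, the last holds). Time passes only in rows, so rows that repeat a pose let the fingers close. It gives the time, the measured TCP pose, the force and the opening at its end, in the units of the state.
- observe(): the state, without advancing time (a new reading comes with each control period).
- imaging.camera(name): name is "side" or "top" or "wrist"; returns the picture (400x640x3 uint8, red, green, blue); there is no depth.
- imaging.camera_model(name): a dict with "K" (3x3 intrinsics, pixels), "rvec" (rotation vector, rad) and "tvec" (3), from world to camera coordinates, as OpenCV has them. Camera axes: x right, y down, z forward; pixel columns grow to the right and rows downward; lengths in m; the calibration is good to about 2 mm. The wrist camera is an equidistant fisheye: a pixel r from the principal point sees the ray r / f radians off the axis. A picture is of the moment at which its call begins: read the wrist's pose just before it. camera_model takes no time and is no camera call; for the wrist camera it gives the pose at the moment of the call.
- workorder.close_job(): hands the job in, once; it reports no verdict.
Trained networks look in the newest picture that a camera, given by its name, has taken for a name from the list of things; names that differ only in an ending like _2 or _b are one class to them, and where a whole thing is asked for, a point or a joint stands for the part that bears it (a point fixed in the world has none). Each returns a list of dicts, best first, with "conf" (0 to 1); they miss things now and then, are a little off and sometimes report something else, mostly with a low value. They report only what shows in the picture. A call takes as long as a camera call.
- nets.find_in(camera, label): "box" ([centre column, centre row, width, height] in pixels, round what is visible of it).
The state is a dict: "t": time; "q": joint angles; "dq": joint speeds; "joint_efforts": joint torques, N m; "ee_pos": TCP position; "tcp_rot": TCP orientation; "force": force on the tool from outside, world axes, zero at the start; "moment": the same for the moment, N m; "width": opening from 0.0 (shut) to 1.0 (fully open).
Only numpy, scipy, OpenCV 4.12 (cv2) and the standard library are available. Lean on these libraries where they do the work, as an engineer would, in place of code of your own. Each camera call takes 0.05 s, during which the arm holds its last target.

## Working session

There is one attempt and no reset: what is moved stays moved. The work goes in short steps, Python scripts to look and compute and a shell command to move; the robot and the scene stay as the last step left them, time stands still between calls to the robot, and variables do not carry over. Pictures are saved under pics/ and viewed, and the job is handed in when it is done.

```bash
ls; mkdir -p pics; python3 - <<'E'
from rig import observe, imaging, workorder, nets, manip
import cv2
s=observe();print(s);print(manip.grip_point_offset, [x for x in dir(manip) if x[0]!='_'])
for c in("side","top","wrist"):
    im=imaging.camera(c);cv2.imwrite(f"pics/{c}0.png",im[:,:,::-1])
    for l in("stand","panel","panel_tab","cam_knob","knob_grip","follower_tip","driver_set","torch","pipe_bender","grips"):
        r=nets.find_in(c,l);print(c,l,[(round(d["conf"],2),[int(v) for v in d["box"]]) for d in r[:2]])
    print(imaging.camera_model(c))
print(observe()["t"])
E
```

```text
pics
{'t': 0.0, 'q': array([-1.26651137,  0.59214637,  0.04828248,  1.60982563, -0.03329638,
        0.94267346, -0.03370829]), 'dq': array([ 0.00016413, -0.00068349, -0.00038509,  0.00148413,  0.00051812,
        0.00097894,  0.00077439]), 'joint_efforts': array([ 7.41753479e-05, -5.48689055e+01,  1.54629283e+00, -1.98123980e+01,
        9.25975648e-03,  8.79877363e-03,  7.22514315e-08]), 'ee_pos': array([0.28051461, 0.66764244, 0.23011959]), 'tcp_rot': array([-0.62052666, -3.07936711,  0.0034946 ]), 'force': array([0.55880807, 0.1317887 , 0.60823788]), 'moment': array([-0.00357218, -0.00738326, -0.03632854]), 'width': 0.9985430873420014}
0.0187 ['PlanningError', 'grip_point_offset']
side stand [(0.63, [288, 225, 66, 65])]
side panel [(0.65, [276, 206, 45, 29])]
side panel_tab [(0.77, [273, 209, 46, 28])]
side cam_knob [(0.74, [295, 223, 26, 17])]
side knob_grip [(0.66, [294, 223, 28, 19])]
side follower_tip []
side driver_set []
side torch [(0.95, [222, 159, 59, 19])]
side pipe_bender [(0.57, [331, 342, 133, 64]), (0.28, [290, 140, 23, 51])]
side grips [(0.88, [369, 191, 65, 12])]

[... 855 characters left out ...]
        ,   1.        ]]), 'rvec': array([ 2.16668003, -2.17804051,  0.11926213]), 'tvec': array([-0.00265894,  0.63104695,  1.38794402])}
wrist stand [(0.49, [119, 375, 85, 45])]
wrist panel []
wrist panel_tab [(0.51, [213, 304, 89, 107])]
wrist cam_knob []
wrist knob_grip []
wrist follower_tip []
wrist driver_set []
wrist torch [(0.93, [214, 303, 96, 109])]
wrist pipe_bender [(0.74, [33, 369, 53, 60])]
wrist grips []
{'K': array([[309.70691629,   0.        , 319.00215124],
       [  0.        , 309.70691629, 199.37274125],
       [  0.        ,   0.        ,   1.        ]]), 'rvec': array([-2.38387742, -1.5855999 , -0.25659851]), 'tvec': array([-0.72493458, -0.04093001,  0.3809031 ])}
1.65
```

View pictures.

```bash
python3 - <<'E'
import cv2
a=cv2.imread("pics/top0.png");cv2.imwrite("pics/top0c.png",cv2.resize(a[170:290,240:400],None,fx=5,fy=5,interpolation=cv2.INTER_CUBIC))
a=cv2.imread("pics/side0.png");cv2.imwrite("pics/side0c.png",cv2.resize(a[170:290,210:370],None,fx=5,fy=5,interpolation=cv2.INTER_CUBIC))
E
```

```text
(no output)
```

View pics/top0.png

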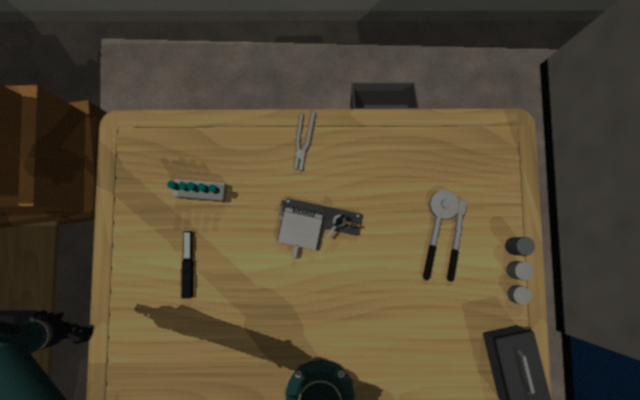

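View pics/side0.png

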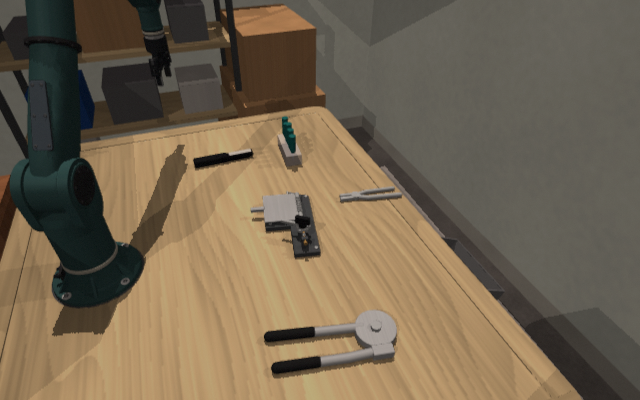

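```bash
true
```

```text
(no output)
```

View pics/wrist0.png

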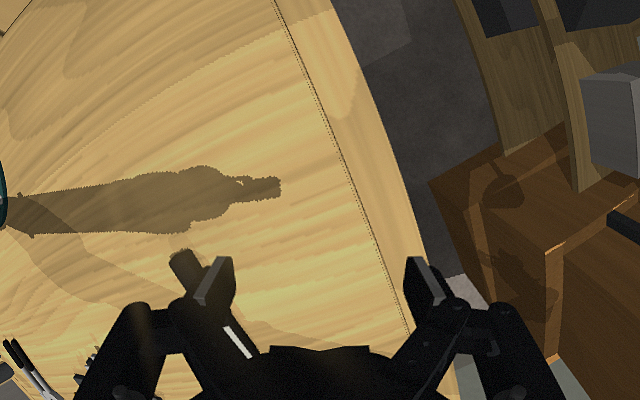

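View crops.

View pics/top0c.png

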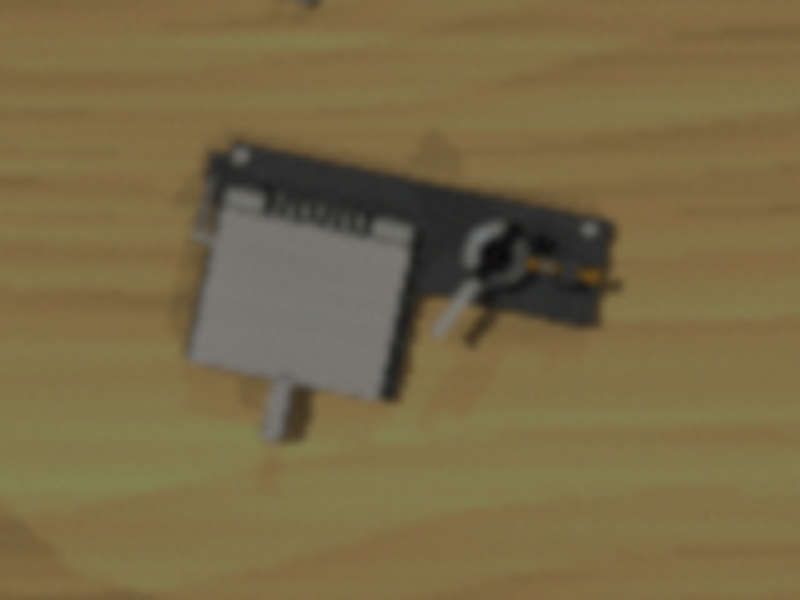

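View pics/side0c.png

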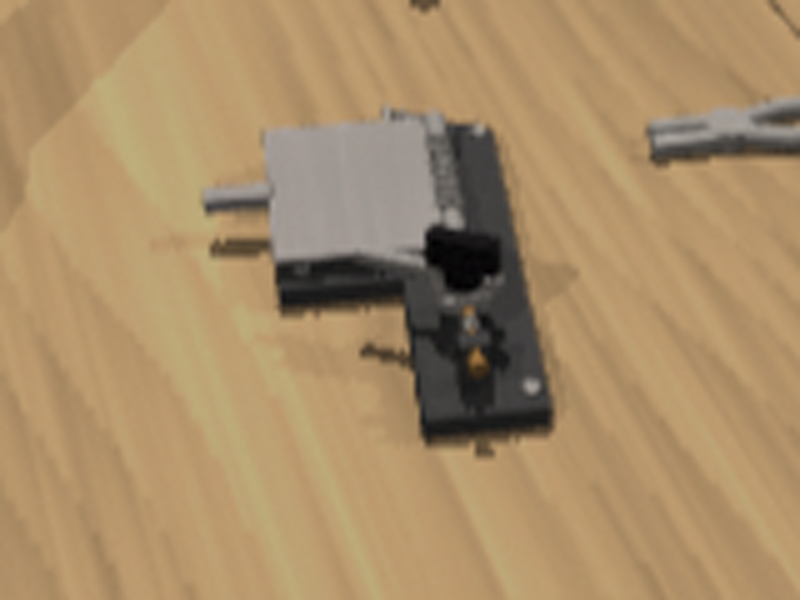

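```bash
cat > h.py <<'E'
import numpy as np, cv2
from scipy.optimize import least_squares
from scipy.spatial.transform import Rotation as R
def proj(cm,P):
    return cv2.projectPoints(np.atleast_2d(np.float64(P)),cm["rvec"],cm["tvec"],cm["K"],None)[0][:,0]
def projf(cm,P):  # equidistant fisheye
    P=np.atleast_2d(np.float64(P)).reshape(-1,1,3)
    return cv2.fisheye.projectPoints(P,np.float64(cm["rvec"]),np.float64(cm["tvec"]),np.float64(cm["K"]),np.zeros(4))[0][:,0]
def world(p,P):
    P=np.atleast_2d(P)/1000.; c,s=np.cos(p[2]),np.sin(p[2])
    return np.c_[p[0]+c*P[:,0]-s*P[:,1],p[1]+s*P[:,0]+c*P[:,1],P[:,2]+(p[3] if len(p)>3 else 0)]
E
python3 - <<'E'
from h import *
from rig import imaging
ct,cs=imaging.camera_model("top"),imaging.camera_model("side")
O=[((-152,0,36),(272,440),(205,192)),((40,-195,18),(612,220),(550,408)),((-35,-195,18),(600,318),(425,430)),
((40,69,18),(210,152),(490,125)),((-112,65,33),(190,358),(265,130)),((-112,-65,33),(385,398),(278,262))]
P=np.array([o[0] for o in O]);T=np.array([o[1] for o in O])/5+[240,170];S=np.array([o[2] for o in O])/5+[210,170]
f=lambda p:np.r_[(proj(ct,world(p,P))-T).ravel(),(proj(cs,world(p,P))-S).ravel()]
r=least_squares(f,[.6,.05,-.2,0]);print(r.x,np.round(r.fun.reshape(-1,2),1).tolist())
r3=least_squares(lambda p:f(np.r_[p,0]),[.6,.05,-.2],loss='soft_l1');print(r3.x)
p=r3.x
# arm tip direction: knob
for q in(0,.1,.2,.3,.35):
    a=2.92-q
    t=world(p,[(-2+67*np.cos(a),-120+67*np.sin(a),57)]);print(q,(proj(ct,t)-[240,170])*5,(proj(cs,t)-[210,170])*5)
print(world(p,[(-138,0,30),(-2,-120,77)]))
k=world(p,[(-2,-120,88)]);print((proj(ct,k)-[240,170])*5,(proj(cs,k)-[210,170])*5)
Pm=[c["K"]@np.c_[cv2.Rodrigues(c["rvec"])[0],c["tvec"]] for c in(ct,cs)]
X=cv2.triangulatePoints(Pm[0],Pm[1],T.T.copy(),S.T.copy());print(np.round((X[:3]/X[3]).T,4))
E
```

```text
[ 0.59327908  0.04991489 -0.19747545 -0.00251078] [[-0.0, -0.3], [0.0, -1.6], [-1.6, 0.6], [3.8, -2.9], [-0.4, 0.3], [-0.9, -0.1], [-1.2, 1.2], [1.1, -0.1], [-0.1, -1.5], [-0.6, 0.0], [-1.6, 0.5], [-1.5, 0.4]]
[ 0.59380013  0.04751797 -0.20576739]
0 [[456.55022591 342.22844584]] [[349.01236369 269.98880656]]
0.1 [[447.3902736  337.54221602]] [[351.11528555 262.36593992]]
0.2 [[438.7437676  331.96508961]] [[354.31192495 254.94330943]]
0.3 [[430.69782435 325.55412981]] [[358.55753736 247.79005333]]
0.35 [[426.92559307 322.0561232 ]] [[361.05733735 244.33489628]]
[[ 0.45871131  0.07571391  0.03      ]
 [ 0.56732411 -0.06954193  0.077     ]]
[[500.73291436 245.7041554 ]] [[463.12252521 235.78049991]]
[[ 0.4457  0.079   0.0385]
 [ 0.5897 -0.1491  0.0166]
 [ 0.5212 -0.1395  0.0144]
 [ 0.6441  0.1215  0.0065]
 [ 0.499   0.1337  0.0329]
 [ 0.4723  0.0046  0.0344]]
```

```bash
cat >> h.py <<'E'
SP=np.array([0.5938,0.0475,-0.2058])
def toolR(s): return R.from_rotvec(s["tcp_rot"])
def report(s,target,yaw=None):
    d=toolR(s).inv().apply(np.array(target)-s["ee_pos"])*1000
    print("tool shift mm",np.round(d,1))
    if yaw is not None: # world direction angle desired of jaw (mod pi)
        y=toolR(s).apply([0,1,0]);a=np.arctan2(y[1],y[0])
        e=(a-yaw+np.pi/2)%np.pi-np.pi/2   # roll + => clockwise from above
        print("roll deg",np.rad2deg(e))
E
python3 - <<'E'
from h import *
from rig import imaging,observe
s=observe();print(s["t"]);T=toolR(s);print(T.as_matrix().round(3))
c=imaging.camera_model("wrist");Rc=cv2.Rodrigues(c["rvec"])[0];C=-Rc.T@c["tvec"]
print("cam in tool",T.inv().apply(C-s["ee_pos"]).round(3),"axes x,y,z in tool",T.inv().apply(Rc).round(2).tolist())
tab=world(SP,[(-138,0,30)])[0]
report(s,[0.42,0.06,0.23],np.pi/2+SP[2])
report(s,[0.42,0.06,0.20],np.pi/2+SP[2])
E
```

```text
1.65
[[-0.922  0.387  0.   ]
 [ 0.387  0.922 -0.   ]
 [-0.    -0.    -1.   ]]
cam in tool [ 0.082 -0.    -0.143] axes x,y,z in tool [[0.0, 1.0, 0.0], [-0.95, 0.0, -0.32], [-0.32, 0.0, 0.95]]
tool shift mm [-364.  -507.     1.3]
roll deg -11.000090743039495
tool shift mm [-364.  -507.    31.3]
roll deg -11.000090743039495
```

```bash
python3 - <<'E'
from h import *
from rig import observe
report(observe(),[0.56,0.02,0.23],np.pi/2+SP[2])
E
```

```text
tool shift mm [-508.5 -489.6    1.3]
roll deg -11.000090743039495
```

```bash
python3 -m creep '[[0.0,[-254,-245,0],-6],[0.0,[-254,-245,0],-6],[0,[-254,-245,0],-11],[0,[-508,-490,0],-11],[0,[-508,-490,0],-11],[0,[-508,-490,0],-11],[0,[-508,-490,0],-11],[0,[-508,-490,0],-11],[0,[-508,-490,0],-11],[0,[-508,-490,0],-11]]'
python3 - <<'E'
from h import *
from rig import observe
report(observe(),[0.56,0.02,0.23],np.pi/2+SP[2])
E
```

```text
t: 2.48
ee_pos: [0.4459, 0.2837, 0.2317]
tcp_rot: [0.322, 3.124, 0.001]
force: [0.2, -0.3, -0.2]
width: 1.0
tool shift mm [-165.5 -234.9    1.6]
roll deg 0.012925541974914728
```

```bash
python3 -m creep '[[0.4,[-165,-235,0],0],[0.4,[-165,-235,0],0],[0.4,[-165,-235,0],0],[0.4,[-165,-235,0],0],[0.4,[-165,-235,0],0],[0.4,[-165,-235,0],0],[0.4,[-165,-235,0],0],[0.4,[-165,-235,0],0],[0.4,[-165,-235,0],0]]'
python3 - <<'E'
from h import *
from rig import observe,imaging
s=observe();print(s["ee_pos"],s["t"])
import pickle
m=imaging.camera_model("wrist")
im=imaging.camera("wrist")
pickle.dump((s,m),open("w1.pkl","wb"));cv2.imwrite("pics/w1.png",im[:,:,::-1])
E
```

```text
t: 3.23
ee_pos: [0.5597, 0.0184, 0.2315]
tcp_rot: [0.333, 3.123, -0.001]
force: [-0.7, 1.0, 0.5]
width: 0.601
[0.55971791 0.01836441 0.23154241] 3.2333
```

View pics/w1.png

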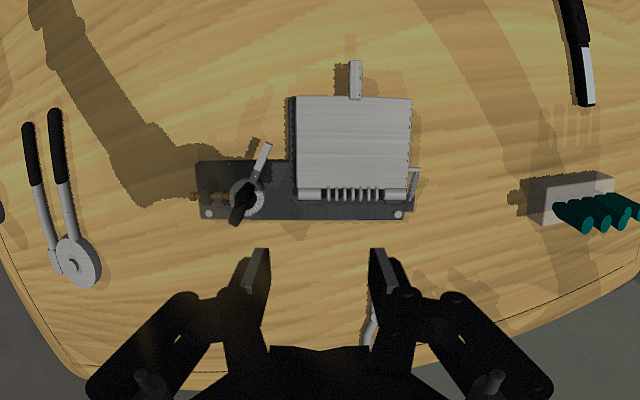

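```bash
python3 - <<'E'
import cv2
from h import *
import pickle
s,m=pickle.load(open("w1.pkl","rb"))
a=cv2.imread("pics/w1.png")
for n,q in(("knob",.2),):
    c=cv2.resize(a[50:240,180:440],None,fx=3,fy=3,interpolation=cv2.INTER_CUBIC);cv2.imwrite("pics/w1c.png",c)
E
```

```text
(no output)
```

View pics/w1c.png

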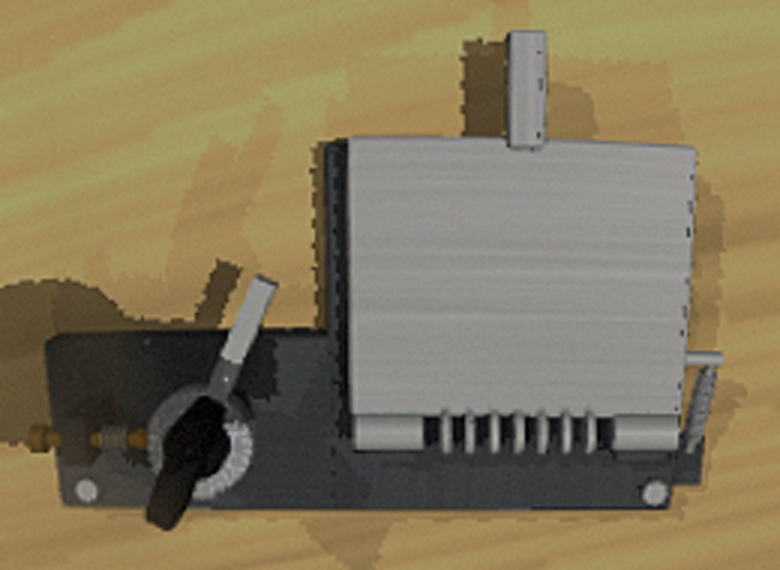

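```bash
cat > fit.py <<'E'
from h import *
import pickle
from rig import imaging
ct,cs=imaging.camera_model("top"),imaging.camera_model("side")
s,m=pickle.load(open("w1.pkl","rb"))
P=np.array([(-152,0,36),(-112,65,33),(-112,-65,33),(40,-195,18),(-35,-195,18),(40,69,18)],float)
W=np.array([(522,31),(693,148),(348,139),(63,507),(47,334),(668,509)])/3+[180,50]
A=np.array([(267,280)])/3+[180,50]
T=np.array([(272,440),(190,358),(385,398),(612,220),(600,318)])/5+[240,170]
S=np.array([(205,192),(265,130),(278,262),(550,408),(425,430)])/5+[210,170]
def f(p,z=0):
    q=p[3];a=2.92-q
    arm=(-2+67*np.cos(a),-120+67*np.sin(a),61)
    pp=np.r_[p[:3],z]
    return np.r_[(projf(m,world(pp,np.r_[P,[arm]]))-np.r_[W,A]).ravel(),.7*(proj(ct,world(pp,P[:5]))-T).ravel(),.7*(proj(cs,world(pp,P[:5]))-S).ravel()]
r=least_squares(f,[.594,.047,-.2,.2],loss='soft_l1');print(r.x.round(4),np.round(f(r.x).reshape(-1,2),1).tolist())
r2=least_squares(lambda p:f(p)[:14],[.594,.047,-.2,.2],loss='soft_l1');print("wrist only",r2.x.round(4),np.round(r2.fun.reshape(-1,2),1).tolist())
rz=least_squares(lambda p:f(p[:4],p[4]),[.594,.047,-.2,.2,0],loss='soft_l1');print("z free",rz.x.round(4))
a=cv2.imread("pics/w1.png");c=cv2.resize(a[50:240,180:440],None,fx=3,fy=3,interpolation=cv2.INTER_CUBIC)
p=r.x
for X in world(p[:3],[(-138,0,30),(-138,0,36),(-2,-120,88),(-2,-120,77)]+[(-2+k*np.cos(2.92-p[3]),-120+k*np.sin(2.92-p[3]),88) for k in(-22,22)]):
    u=(projf(m,X)[0]-[180,50])*3;cv2.circle(c,tuple(int(v) for v in u),3,(0,0,255),-1)
cv2.imwrite("pics/w1f.png",c)
E
python3 fit.py
```

```text
[ 0.5927  0.0504 -0.2149  0.24  ] [[1.3, -0.5], [1.0, -0.4], [-1.3, -0.7], [-1.7, 0.6], [-2.9, 2.1], [0.3, 1.2], [-0.4, 1.2], [-0.7, -0.2], [-0.8, 0.0], [-1.2, 0.2], [0.0, -0.4], [-1.4, 1.2], [-1.1, 0.0], [-1.1, -0.4], [-1.6, -0.5], [-0.2, -0.3], [-1.1, -1.6]]
wrist only [ 0.5925  0.051  -0.2167  0.2311] [[2.1, -0.7], [1.7, -0.5], [-0.6, -1.0], [-1.4, 0.2], [-2.5, 1.6], [0.7, 1.1], [-0.2, 0.6]]
z free [ 0.5932  0.0509 -0.2132  0.2198 -0.0055]
```

View pics/w1f.png

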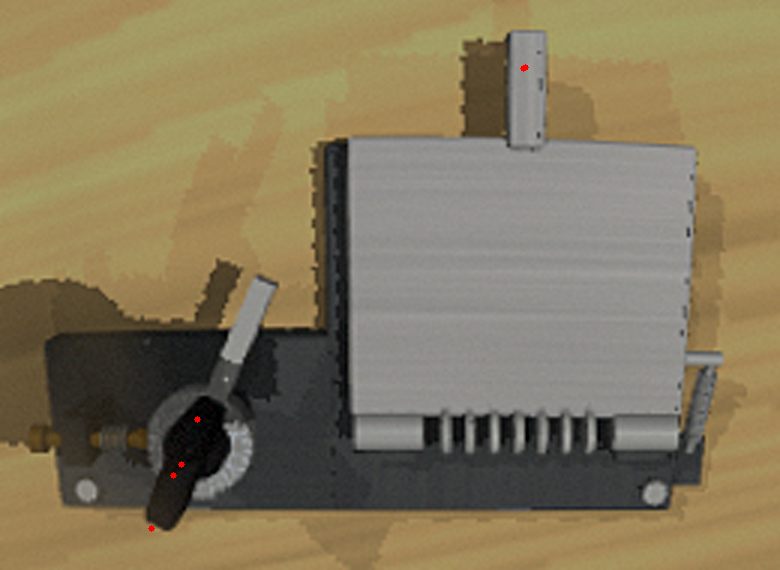

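```bash
cat > fit2.py <<'E'
from h import *
import pickle
from rig import imaging
ct,cs=imaging.camera_model("top"),imaging.camera_model("side")
s,m=pickle.load(open("w1.pkl","rb"))
P=np.array([(-152,0,36),(-112,65,33),(-112,-65,33),(40,-195,18),(40,69,18)],float)
W=np.array([(529,31),(693,148),(348,139),(63,507),(668,509)])/3+[180,50]
A=np.array([(267,280),(165,522),(207,401)])/3+[180,50]
T=np.array([(272,440),(190,358),(385,398),(612,220)])/5+[240,170]
S=np.array([(205,192),(265,130),(278,262),(550,408)])/5+[210,170]
off=lambda c,d:dict(c,tvec=np.ravel(c["tvec"])+d)
def f(p):
    q=p[3];a=2.92-q
    arm=[(-2+k*np.cos(a),-120+k*np.sin(a),z) for k,z in((67,61),(-22,88),(22,88))]
    pp=p[:3];d=p[4:].reshape(3,3)
    return np.r_[(projf(off(m,d[0]),world(pp,np.r_[P,arm]))-np.r_[W,A]).ravel(),.7*(proj(off(ct,d[1]),world(pp,P[:4]))-T).ravel(),.7*(proj(off(cs,d[2]),world(pp,P[:4]))-S).ravel(),p[4:]/.002]
r=least_squares(f,np.r_[.594,.047,-.2,.2,np.zeros(9)],loss='soft_l1');print(r.x.round(4),np.round(f(r.x)[:32].reshape(-1,2),1).tolist())
print(world(r.x[:3],[(-138,0,30),(-2,-120,77)]).round(4))
E
python3 fit2.py
```

```text
[ 5.935e-01  4.980e-02 -2.153e-01  2.098e-01  1.800e-03 -2.400e-03
  4.800e-03  1.000e-03  5.000e-04  1.000e-04  1.400e-03  5.000e-04
  2.000e-04] [[-0.3, 0.3], [0.8, -0.2], [0.4, -0.5], [0.6, -0.8], [0.3, -0.2], [0.0, -0.2], [-1.3, 0.6], [-1.2, 4.3], [-0.4, -0.3], [-0.5, -0.0], [-0.9, 0.1], [0.3, -0.4], [-0.5, 0.2], [-0.5, -0.3], [-1.0, -0.3], [0.3, -0.1]]
[[ 0.4587  0.0793  0.03  ]
 [ 0.5659 -0.067   0.077 ]]
```

```bash
sed -i 's/^SP=.*/SP=np.array([0.5935,0.0498,-0.2153])/' h.py; python3 - <<'E'
from h import *
from rig import observe
t=world(SP,[(-140,0,0)])[0]
report(observe(),t+[0,0,.12],np.pi/2+SP[2])
E
```

```text
tool shift mm [112.2  36.3 111.4]
roll deg 0.40468101495552633
```

```bash
python3 -m creep '[[0.4,[112,36,40],0.4],[0.4,[112,36,80],0.4],[0.4,[112,36,111],0.4],[0.4,[112,36,111],0.4],[0.5,[112,36,111],0.4]]'
python3 - <<'E'
from h import *
from rig import observe,imaging
import pickle
s=observe();print(s["ee_pos"],s["t"])
m=imaging.camera_model("wrist");im=imaging.camera("wrist")
pickle.dump((s,m),open("w2.pkl","wb"))
a=im[:,:,::-1].copy();
for X in world(SP,[(-138,0,36),(-152,7,36),(-152,-7,36),(-112,65,33),(-112,-65,33)]):
    u=projf(m,X)[0];print(u);cv2.circle(a,tuple(int(v) for v in u),1,(0,0,255),-1)
cv2.imwrite("pics/w2.png",a)
report(s,world(SP,[(-140,0,30-18.7)])[0],np.pi/2+SP[2])
E
```

```text
t: 3.7
ee_pos: [0.4467, 0.083, 0.116]
tcp_rot: [-0.318, -3.11, 0.005]
force: [-1.0, -1.4, 0.0]
width: 0.507
[0.44669173 0.08304752 0.11597115] 3.7
[317.72636185 225.64569341]
[327.0523684 208.8700273]
[308.79498472 208.63273686]
[394.85453887 253.27859296]
[240.1489798  251.21695914]
tool shift mm [-12.1  -0.8 104.5]
roll deg 0.650066281094539
```

View pics/w2.png

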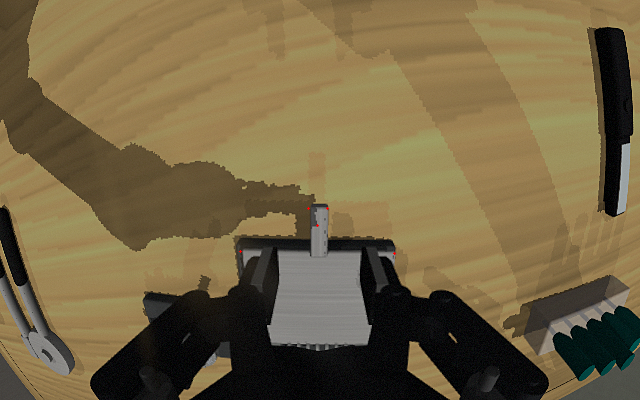

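```bash
python3 -m creep '[[0.5,[0,0,0],0],[0.5,[0,0,0],0]]'
python3 - <<'E'
from h import *
from rig import observe,imaging
import pickle
s=observe();print(s["ee_pos"],s["t"])
m=imaging.camera_model("wrist");im=imaging.camera("wrist")
pickle.dump((s,m),open("w2.pkl","wb"))
m=dict(m,tvec=np.ravel(m["tvec"])+[.0018,-.0024,.0048])
a=cv2.resize(im[180:280,220:420,::-1],None,fx=4,fy=4,interpolation=cv2.INTER_CUBIC)
for X in world(SP,[(-138,0,36),(-152,7,36),(-152,-7,36),(-112,65,33),(-112,-65,33)]):
    u=(projf(m,X)[0]-[220,180])*4;cv2.circle(a,tuple(int(v) for v in u),2,(0,0,255),-1)
cv2.imwrite("pics/w3.png",a)
report(s,world(SP,[(-140,0,30-18.7)])[0],np.pi/2+SP[2])
E
```

```text
t: 3.92
ee_pos: [0.4583, 0.0809, 0.1213]
tcp_rot: [0.331, 3.121, 0.002]
force: [0.9, 0.4, 0.5]
width: 0.497
[0.45828974 0.08092057 0.12129632] 3.9167
tool shift mm [  1.6  -1.7 110. ]
roll deg 0.21838632063595775
```

View pics/w3.png

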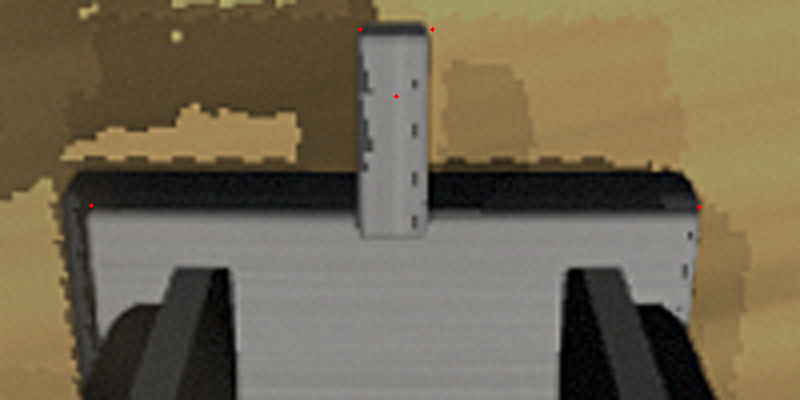

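```bash
python3 - <<'E'
from h import *
import pickle
v=[]
for f,u in(("w1.pkl",np.array([(529,31),(693,148),(348,139)])/3+[180,50]),("w2.pkl",np.array([(395,36),(697,210),(90,210)])/4+[220,180])):
    m=pickle.load(open(f,"rb"))[1]; v.append((dict(m,tvec=np.ravel(m["tvec"])+[.0018,-.0024,.0048]),u))
for i in range(3):
    r=least_squares(lambda X:np.r_[tuple((projf(m,X)[0]-u[i]) for m,u in v)],[.46,.08,.03]);
    print(r.x.round(4),r.fun.round(1), world(SP,[[(-152,0,36),(-112,65,33),(-112,-65,33)][i]]).round(4))
E
```

```text
[0.4451 0.082  0.0401] [-0.1 -0.   0.1  0. ] [[0.445  0.0823 0.036 ]]
[0.4981 0.1363 0.0336] [ 0.3  0.  -0.2 -0. ] [[0.498  0.1372 0.033 ]]
[0.4708 0.0099 0.034 ] [ 0.1  0.  -0.1 -0. ] [[0.4702 0.0102 0.033 ]]
```

```bash
python3 -m creep '[[0.5,[1.6,-1.7,38],0.2],[0.5,[1.6,-1.7,75],0.2],[0.5,[1.6,-1.7,107],0.2],[0.5,[1.6,-1.7,107],0.2],[1,[1.6,-1.7,107],0.2],[1,[1.6,-1.7,107],0.2],[1,[1.6,-1.7,107],0.2],[1,[1.6,-1.7,107],0.2],[1,[1.6,-1.7,107],0.2],[1,[1.6,-1.7,107],0.2]]' 30
python3 - <<'E'
from h import *
from rig import observe,imaging
s=observe();print(s["ee_pos"],s["force"],s["moment"])
im=imaging.camera("wrist");cv2.imwrite("pics/w4.png",im[100:400,100:540,::-1])
t0=world(SP,[(-140,0,0)])[0];t0[2]=s["ee_pos"][2]
# arc from current: grasp radius from actual
d=s["ee_pos"][:2]-SP[:2];c,sn=np.cos(SP[2]),np.sin(SP[2]);lx=c*d[0]+sn*d[1];ly=-sn*d[0]+c*d[1]
gz=s["ee_pos"][2]+.0187;r=np.hypot(lx,gz-.03);th0=np.arctan2(gz-.03,-lx);print("local",lx,ly,"gz",gz,"r",r,th0)
T=toolR(s)
for th in np.arange(0.15,2.0,.15):
    x=-r*np.cos(th+0)-lx;z=r*np.sin(th)-(gz-.03)
    w=np.array([c*x,sn*x,z]);print(round(th,2),(T.inv().apply(w)*1000).round(1))
E
```

```text
t: 4.8
ee_pos: [0.4567, 0.0805, 0.0151]
tcp_rot: [0.336, 3.119, 0.005]
force: [2.0, 4.8, 1.5]
width: 0.159
[0.45673948 0.08054895 0.01511352] [1.99994569 4.80837117 1.51404601] [ 1.04695551 -0.03238203 -0.04906873]
local -0.14017226095023497 0.0008214401973492096 gz 0.03381352286800411 r 0.1402241266564551 0.02719926454096813
0.15 [ -1.6   0.1 -17.1]
0.3 [ -6.4   0.1 -37.6]
0.45 [-14.2   0.2 -57.1]
0.6 [-24.8   0.3 -75.2]
0.75 [-38.    0.3 -91.6]
0.9 [ -53.5    0.4 -105.8]
1.05 [ -70.9    0.4 -117.5]
1.2 [ -90.     0.4 -126.5]
1.35 [-110.1    0.4 -132.5]
1.5 [-130.9    0.4 -135.5]
1.65 [-151.9    0.4 -135.3]
1.8 [-172.6    0.4 -131.9]
1.95 [-192.7    0.3 -125.6]
```

View pics/w4.png

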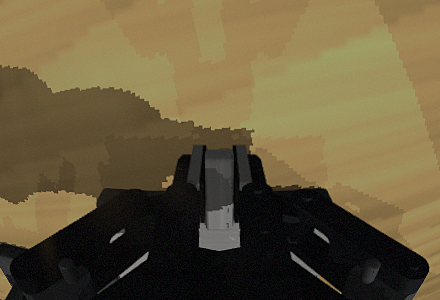

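```bash
python3 -m creep '[[1,[-0.5,0,-11],0],[1,[-1.6,0,-21],0],[1,[-4,0,-32],0],[1,[-7,0,-43],0],[1,[-11,0,-54],0],[1,[-15,0,-63],0],[1,[-20,0,-72],0],[1,[-25,0,-79],0],[1,[-31,0,-87],0],[1,[-38,0,-95],0]]'
python3 - <<'E'
from h import *
from rig import observe,imaging
s=observe();print(s["t"],s["ee_pos"],s["force"],s["moment"],s["width"])
im=imaging.camera("side");cv2.imwrite("pics/s1.png",cv2.resize(im[150:270,210:370,::-1],None,fx=4,fy=4))
E
```

```text
t: 5.68
ee_pos: [0.4931, 0.0726, 0.1102]
tcp_rot: [0.337, 3.12, 0.005]
force: [2.4, 5.2, -6.2]
width: 0.157
5.6833 [0.49312087 0.07261697 0.11016088] [ 2.36546062  5.20997902 -6.18571266] [ 1.24014133 -0.31192523 -0.07570914] 0.15735967825809175
```

View pics/s1.png

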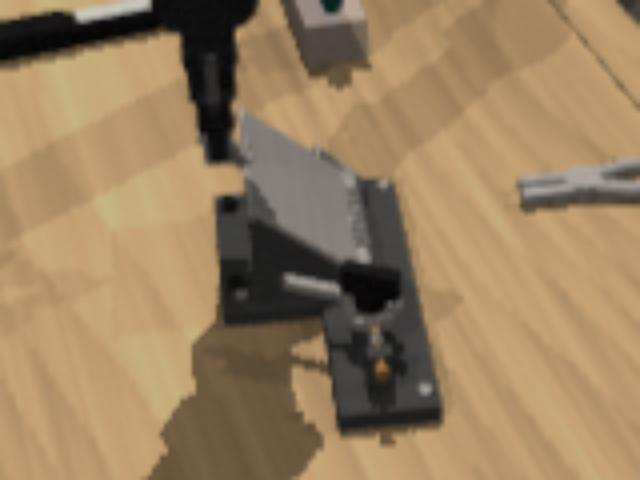

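```bash
python3 -m creep '[[1,[-10,0,-10],0],[1,[-21,0,-19],0],[1,[-32,0,-26],0],[1,[-45,0,-33],0],[1,[-58,0,-38],0],[1,[-71,0,-42],0],[1,[-85,0,-44],0],[1,[-99,0,-45],0],[1,[-113,0,-45],0],[1,[-127,0,-43],0]]'
python3 - <<'E'
from h import *
from rig import observe,imaging
s=observe();print(s["t"],s["ee_pos"],s["force"],s["moment"],s["width"])
im=imaging.camera("side");cv2.imwrite("pics/s2.png",cv2.resize(im[150:270,210:370,::-1],None,fx=4,fy=4))
E
```

```text
t: 6.57
ee_pos: [0.6172, 0.0455, 0.1542]
tcp_rot: [0.337, 3.12, 0.006]
force: [2.5, 4.9, 2.4]
width: 0.155
6.5667 [0.61718512 0.04553948 0.15424879] [2.45632014 4.87895556 2.40323257] [ 1.01716992  0.11667574 -0.04100433] 0.15461161294725836
```

View pics/s2.png

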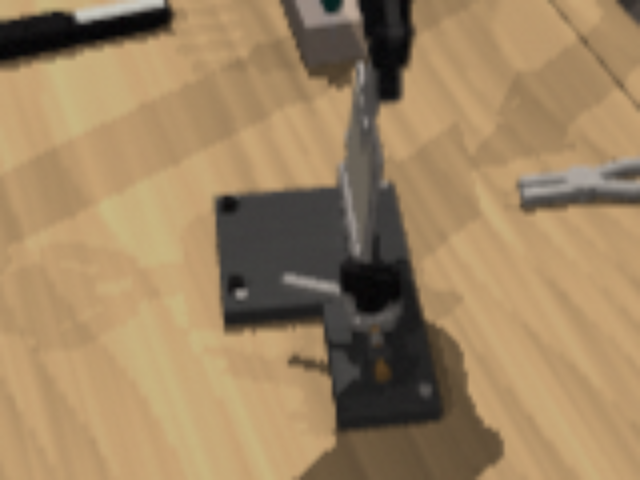

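```bash
python3 -m creep '[[1,[-10,0,2],0],[1,[-18,0,4.5],0],[1,[-22,0,6],0],[1,[-22,0,6],0],[0.5,[-22,0,6],0],[0.5,[-22,0,6],0],[0.5,[-22,0,6],0],[0.5,[-22,0,-20],0],[0.5,[-22,0,-60],0],[0.5,[-22,0,-80],0]]'
python3 - <<'E'
from h import *
from rig import observe,imaging
s=observe();print(s["t"],s["ee_pos"],s["force"],s["moment"],s["width"])
im=imaging.camera("side");cv2.imwrite("pics/s3.png",cv2.resize(im[150:270,210:370,::-1],None,fx=4,fy=4))
E
```

```text
t: 7.45
ee_pos: [0.6379, 0.0373, 0.2347]
tcp_rot: [0.341, 3.12, -0.0]
force: [0.8, 0.3, -0.1]
width: 0.495
7.45 [0.63789251 0.03728471 0.23466558] [ 0.77185835  0.29830696 -0.05822487] [ 0.01645733 -0.02780295  0.00772829] 0.4949745208340406
```

View pics/s3.png

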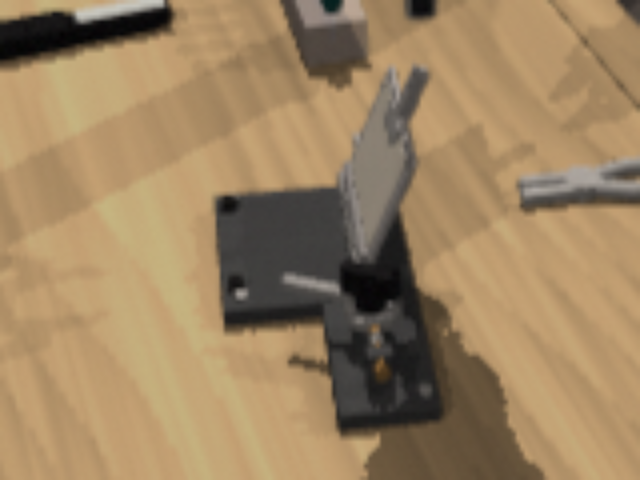

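```bash
python3 - <<'E'
from h import *
from rig import observe
s=observe();print(s["q"])
k=world(SP,[(-2,-120,0)])[0];k[2]=.2;k[:2]+= [.02,0]
report(s,k,2.92-.21+SP[2]-np.pi/2)
E
```

```text
[-0.1865214   0.47424812  0.08049938  1.80962684 -0.04782229  0.84971727
  1.26936335]
tool shift mm [  30.9 -113.8   37.8]
roll deg 24.586692317673798
```

```bash
python3 -m creep '[[0.5,[31,-40,0],7],[0.5,[31,-80,0],14],[0.5,[31,-114,0],21],[0.5,[31,-114,38],24.6],[0.5,[31,-114,38],24.6],[0.5,[31,-114,38],24.6]]'
python3 - <<'E'
from h import *
from rig import observe,imaging
import pickle
s=observe();print(s["t"],s["ee_pos"])
m=imaging.camera_model("wrist");im=imaging.camera("wrist")
pickle.dump((s,m),open("w5.pkl","wb"))
m=dict(m,tvec=np.ravel(m["tvec"])+[.0018,-.0024,.0048])
a=im[:,:,::-1].copy();cv2.imwrite("pics/w5.png",a)
E
```

```text
t: 8.0
ee_pos: [0.5801, -0.0668, 0.1921]
tcp_rot: [-0.996, -2.975, 0.002]
force: [0.0, 0.5, 0.6]
width: 0.497
8.0 [ 0.58014165 -0.06677564  0.19207352]
```

View pics/w5.png

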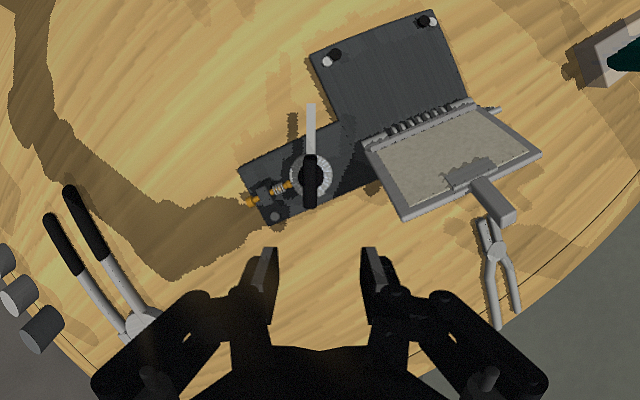

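```bash
python3 - <<'E'
from h import *
import pickle
s,m=pickle.load(open("w5.pkl","rb"))
m=dict(m,tvec=np.ravel(m["tvec"])+[.0018,-.0024,.0048])
a=cv2.imread("pics/w5.png")[90:230,230:390];a=cv2.resize(a,None,fx=4,fy=4,interpolation=cv2.INTER_CUBIC)
q=.21;al=2.92-q
pts=[(-2+k*np.cos(al)+e*np.sin(al),-120+k*np.sin(al)-e*np.cos(al),88) for k in(-22,22) for e in(-6,6)]+[(-2,-120,88)]+[(-2+67*np.cos(al),-120+67*np.sin(al),61)]
for X in world(SP,pts):
    u=(projf(m,X)[0]-[230,90])*4;print(u.round());cv2.circle(a,tuple(int(v) for v in u),2,(0,0,255),-1)
cv2.imwrite("pics/w5c.png",a)
E
```

```text
[299. 474.]
[354. 474.]
[296. 274.]
[354. 274.]
[326. 376.]
[328.  55.]
```

View pics/w5c.png

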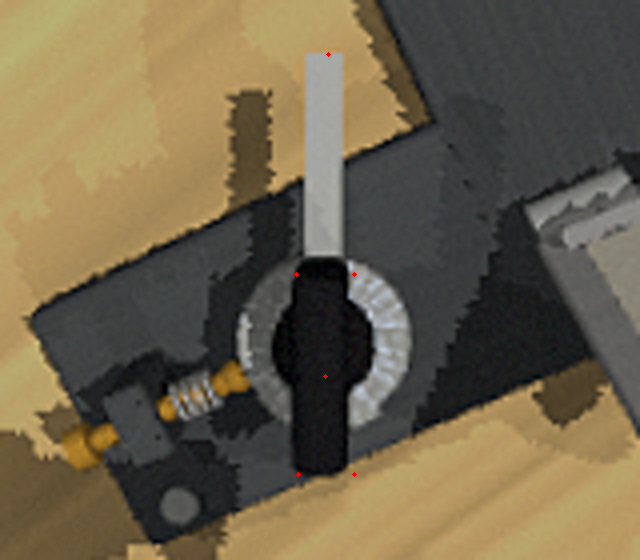

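```bash
python3 -m creep '[[0.5,[0,0,0],0]]'; python3 - <<'E'
from h import *
from rig import observe
s=observe()
k=world(SP,[(-2,-120,60)])[0]
report(s,k,2.92-.21+SP[2]-np.pi/2)
E
```

```text
t: 8.13
ee_pos: [0.5834, -0.0651, 0.1944]
tcp_rot: [0.992, 2.979, 0.002]
force: [-0.9, 1.2, 0.0]
width: 0.499
tool shift mm [ 13.  -12.2 134.3]
roll deg 0.2262690010350199
```

```bash
python3 -m creep '[[0.5,[0,0,0],0],[0.5,[0,0,0],0],[0.5,[0,0,0],0]]'; python3 - <<'E'
from h import *
from rig import observe
s=observe()
k=world(SP,[(-2,-120,60)])[0]
report(s,k,2.92-.21+SP[2]-np.pi/2)
E
```

```text
t: 8.38
ee_pos: [0.5832, -0.0656, 0.1941]
tcp_rot: [0.994, 2.979, 0.001]
force: [-0.5, 0.5, -0.6]
width: 0.496
tool shift mm [ 13.1 -11.7 134.1]
roll deg 0.15795338658931007
```

```bash
python3 -m creep '[[0.5,[13,-12.5,40],0],[0.5,[13,-12.5,75],0],[0.5,[13,-12.5,110],0],[0.5,[13,-12.5,134],0],[0.5,[13,-12.5,134],0],[0.5,[13,-12.5,134],0],[1,[13,-12.5,134],0],[1,[13,-12.5,134],0],[1,[13,-12.5,134],0],[1,[13,-12.5,134],0]]' 40
python3 - <<'E'
from h import *
from rig import observe,imaging
s=observe();print(s["t"],s["ee_pos"],s["force"],s["moment"],s["width"])
k=world(SP,[(-2,-120,60)])[0];report(s,k,2.92-.21+SP[2]-np.pi/2)
im=imaging.camera("wrist");cv2.imwrite("pics/w6.png",im[:,:,::-1])
E
```

```text
t: 9.22
ee_pos: [0.5672, -0.0675, 0.0615]
tcp_rot: [0.994, 2.975, 0.004]
force: [1.3, 2.8, 6.9]
width: 0.13
9.2167 [ 0.56718741 -0.06749137  0.06153823] [1.33536736 2.81810909 6.86126931] [ 0.33832459 -0.14300251  0.03410308] 0.1301063100949825
tool shift mm [ 1.3 -0.4  1.5]
roll deg 0.1285549661976789
```

View pics/w6.png

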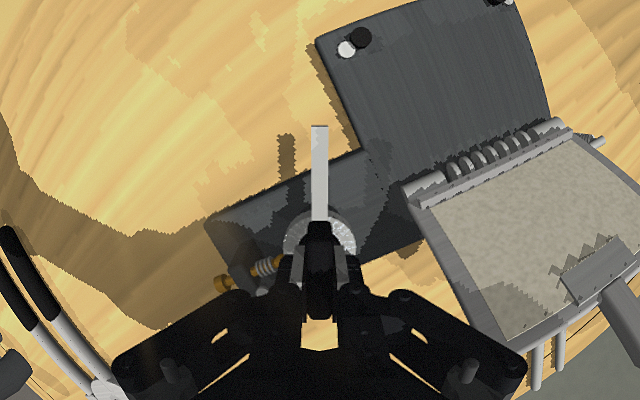

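```bash
python3 -m creep '[[1,[0,0,0],5],[1,[0,0,0],10],[1,[0,0,0],16],[1,[0,0,0],22],[1,[0,0,0],28],[1,[0,0,0],34],[1,[0,0,0],40],[1,[0,0,0],46],[1,[0,0,0],52],[1,[0,0,0],58]]'
python3 - <<'E'
from h import *
from rig import observe,imaging
s=observe();print(s["t"],s["ee_pos"],s["force"],s["moment"],s["width"])
report(s,s["ee_pos"],SP[2])
im=imaging.camera("wrist");cv2.imwrite("pics/w7.png",im[:,:,::-1])
E
```

```text
t: 10.1
ee_pos: [0.5654, -0.0682, 0.0616]
tcp_rot: [2.321, 2.117, 0.004]
force: [-1.9, 1.2, 10.1]
width: 0.133
10.1 [ 0.5654194  -0.06822091  0.06155148] [-1.8931324   1.2445642  10.08684685] [0.10563541 0.59089063 0.07639884] 0.13264357289790235
tool shift mm [0. 0. 0.]
roll deg 7.0795403454171115
```

View pics/w7.png

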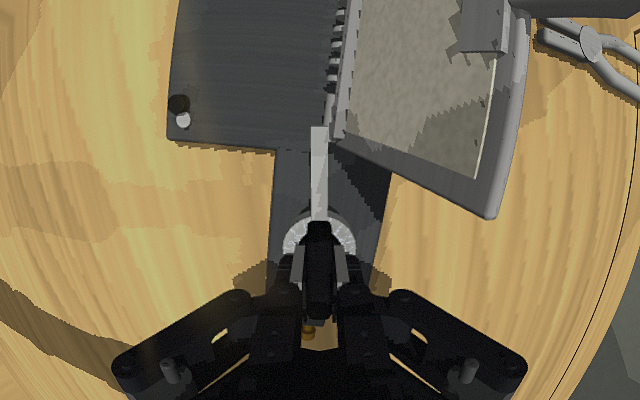

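```bash
python3 -m creep '[[1,[0,0,0],3],[1,[0,0,0],5.5],[1,[0,0,0],7.5],[1,[0,0,0],7.5],[1,[0,0,0],7.5]]'
python3 - <<'E'
from h import *
from rig import observe,imaging
s=observe();print(s["t"],s["ee_pos"],s["force"],s["moment"],s["width"])
report(s,s["ee_pos"],SP[2])
im=imaging.camera("wrist");cv2.imwrite("pics/w8.png",im[:,:,::-1])
im=imaging.camera("side");cv2.imwrite("pics/s4.png",cv2.resize(im[150:270,210:370,::-1],None,fx=4,fy=4))
E
```

```text
t: 10.57
ee_pos: [0.5652, -0.0682, 0.0615]
tcp_rot: [2.45, 1.967, 0.004]
force: [-1.5, 1.6, 11.9]
width: 0.133
10.5667 [ 0.56519258 -0.06819761  0.06153627] [-1.52222746  1.55916143 11.93635892] [ 0.15287404  0.62262646 -0.03473091] 0.13297707769970352
tool shift mm [0. 0. 0.]
roll deg -0.13694157113717337
```

View pics/w8.png

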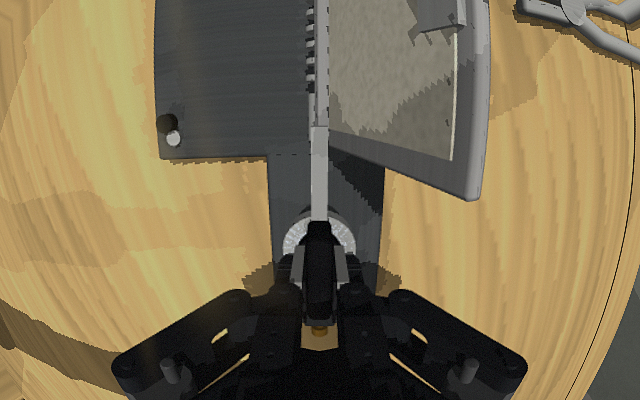

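View pics/s4.png

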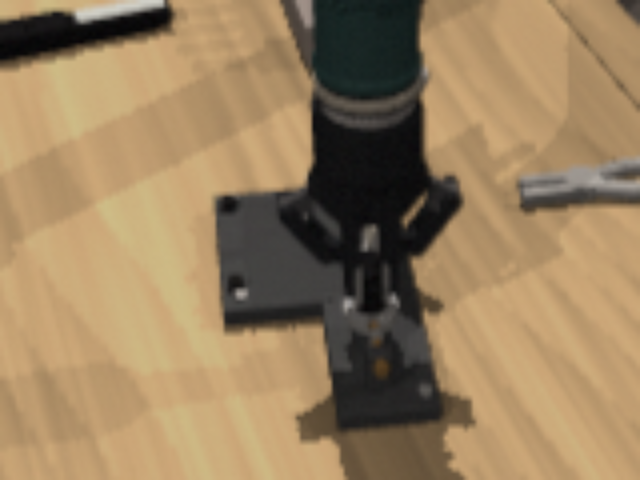

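```bash
python3 -m creep '[[0.5,[0,0,0],0],[0.5,[0,0,0],0],[0.5,[0,0,0],0],[0.5,[0,0,0],0],[0.5,[0,0,-35],0],[0.5,[0,0,-75],0],[0.5,[0,0,-115],0],[0.5,[-60,0,-140],0],[0.5,[-60,0,-140],0],[0.5,[-60,0,-140],0]]'
python3 - <<'E'
from h import *
from rig import observe,imaging
import pickle
s=observe();print(s["t"],s["ee_pos"],s["force"],s["moment"],s["width"])
m=imaging.camera_model("wrist")
im=imaging.camera("wrist");cv2.imwrite("pics/w9.png",im[:,:,::-1]);pickle.dump((s,m),open("w9.pkl","wb"))
im=imaging.camera("side");cv2.imwrite("pics/s5.png",cv2.resize(im[150:270,210:370,::-1],None,fx=4,fy=4))
E
```

```text
t: 11.5
ee_pos: [0.5513, -0.1334, 0.2026]
tcp_rot: [2.452, 1.953, 0.002]
force: [-1.2, -1.5, -0.7]
width: 0.497
11.5 [ 0.55130146 -0.13343837  0.20256662] [-1.23754906 -1.45279971 -0.66162997] [-0.05142542  0.04019756 -0.04662708] 0.4971076231661619
```

View pics/w9.png

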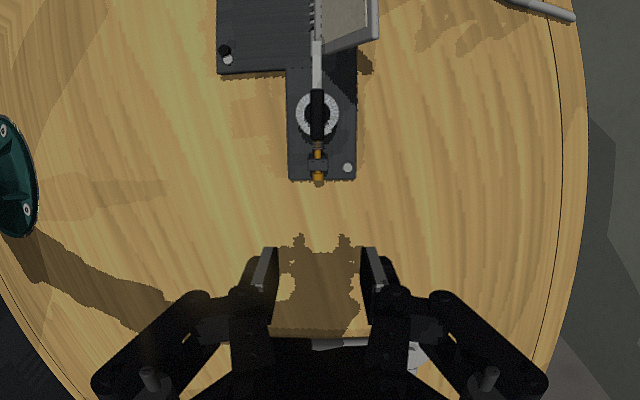

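View pics/s5.png

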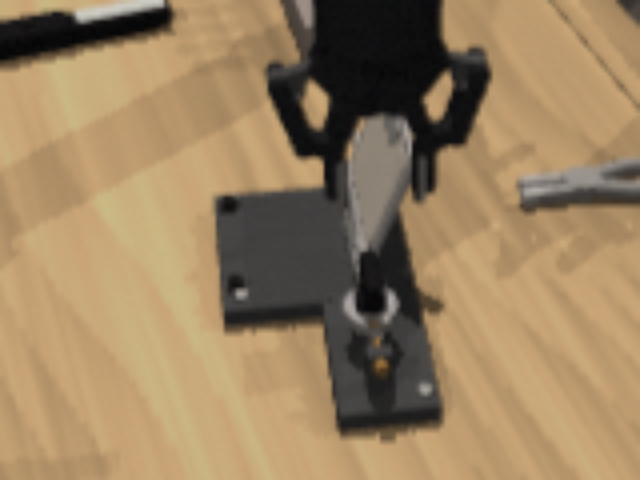

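```bash
python3 - <<'E'
from h import *
import pickle
a=cv2.imread("pics/w9.png")[20:200,260:390];cv2.imwrite("pics/w9c.png",cv2.resize(a,None,fx=4.4,fy=3.3*4.4/3.3,interpolation=cv2.INTER_CUBIC)[:600*2])
a=cv2.imread("pics/w9.png")[80:190,270:370];cv2.imwrite("pics/w9c.png",cv2.resize(a,None,fx=5,fy=5,interpolation=cv2.INTER_CUBIC))
s,m=pickle.load(open("w9.pkl","rb"));m=dict(m,tvec=np.ravel(m["tvec"])+[.0018,-.0024,.0048])
for n,X in zip(("axis88","tipdropped(fwd)","tip on rim","cam edge"),world(SP,[(-2,-120,88),(-2,-120-21+1,48),(-2,-120-26,48),(-2,-142,53)])):print(n,((projf(m,X)[0]-[270,80])*5).round())
E
```

```text
axis88 [253. 171.]
tipdropped(fwd) [252. 262.]
tip on rim [252. 292.]
cam edge [252. 275.]
```

View pics/w9c.png

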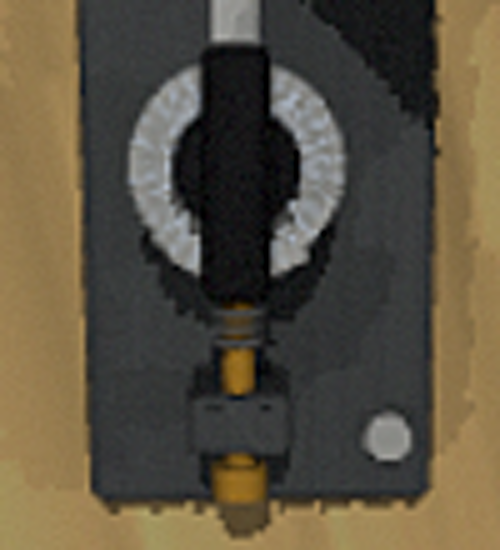

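```bash
python3 -m creep '[[0.5,[0,0,-40],0],[0.5,[0,0,-80],0],[0.5,[0,0,-120],0],[0.5,[0,0,-160],0],[0.5,[0,0,-170],0],[0.5,[0,0,-170],0],[0.5,[0,0,-170],0],[0.5,[0,0,-170],0],[0.5,[0,0,-170],0],[0.5,[0,0,-170],0]]'
python3 - <<'E'
from h import *
from rig import observe,imaging
s=observe();print(s["t"],s["ee_pos"],s["force"],s["width"])
im=imaging.camera("wrist")[:,:,::-1].copy()
m=imaging.camera_model("wrist");m=dict(m,tvec=np.ravel(m["tvec"])+[.0018,-.0024,.0048])
for th in (1.92,):
  P=[(-r*np.cos(th),y,30+r*np.sin(th)) for r,y in((152,7),(152,-7),(112,65),(112,-65))]
  for X in world(SP,P): u=projf(m,X)[0];cv2.circle(im,tuple(int(v) for v in u),2,(0,0,255),-1)
cv2.imwrite("pics/w10.png",im)
cs=imaging.camera_model("side")
im=cv2.resize(imaging.camera("side")[130:270,210:370,::-1],None,fx=4,fy=4)
for th,c in((1.92,(0,0,255)),(1.75,(255,0,0))):
  P=[(-r*np.cos(th),y,30+r*np.sin(th)) for r,y in((152,0),(112,65),(112,-65))]
  for X in world(SP,P): u=(proj(cs,X)[0]-[210,130])*4;cv2.circle(im,tuple(int(v) for v in u),2,c,-1)
cv2.imwrite("pics/s6.png",im)
im=imaging.camera("top");cv2.imwrite("pics/t6.png",im[:,:,::-1])
E
```

```text
t: 12.43
ee_pos: [0.5506, -0.1263, 0.3673]
tcp_rot: [-2.448, -1.965, 0.005]
force: [-0.0, 0.2, 0.5]
width: 0.502
12.4333 [ 0.55063635 -0.126342    0.36728014] [-0.0051386   0.18205717  0.54931948] 0.5015710114767619
```

View pics/w10.png

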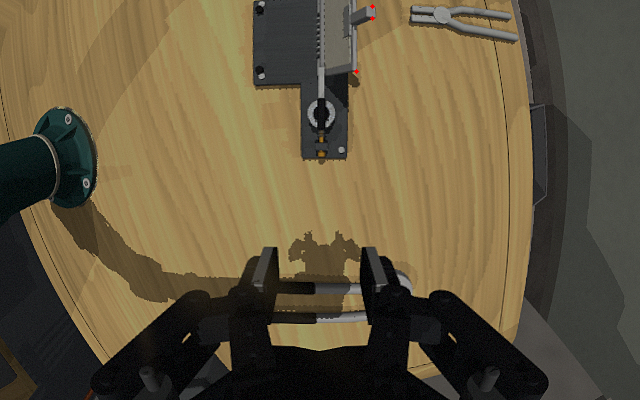

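View pics/s6.png

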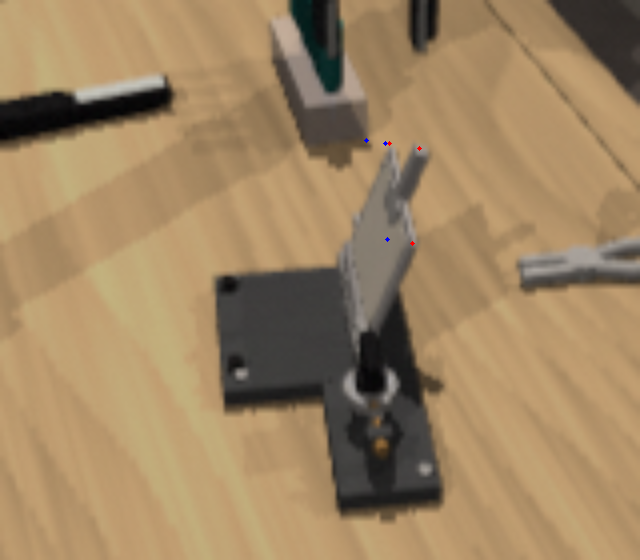

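View pics/t6.png

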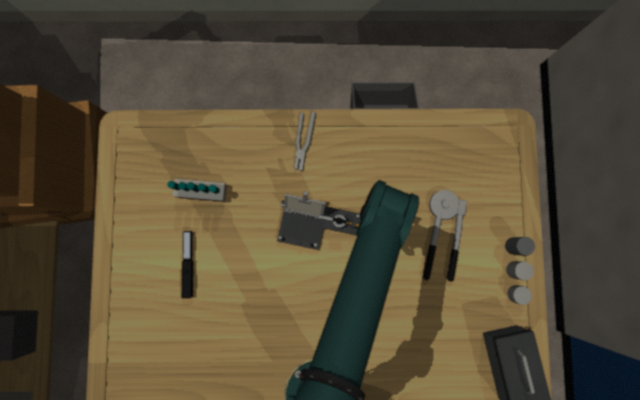

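The panel matches the 1.92 rad prediction: in the side view the tab tip is at about (420,149) and the lower corner at (412,243). The arm stands in front of the panel, the follower cap sits against its block, and the bystanders haven't moved.

```bash
python3 - <<'E'
from rig import workorder,observe
print(workorder.close_job(),observe()["t"])
E
```

```text
the job is handed in; nothing more can be done
the job is handed in; nothing more can be done
```

The stand is set up as asked. I pinched the tab, swung the panel over centre to its open stop and released it. Then I gripped the cam knob, turned it about 65° clockwise, let go and retracted clear. The job was handed in shortly after 12.4 s on the robot's clock.

**Last checks:**
- **Panel:** it matches the 1.92 rad position in the side and wrist views.
- **Knob:** the gripper finished within 0.2° of the 1.35 rad position. After release, the lock arm still stood in front of the panel.
- **Follower:** I judged it dropped by eye, because its rear cap had moved forward against its block. I did not measure its travel.
- **Bystanders and contact:** the torch, driver set, grips and pipe bender are where they were in the top view. The gripper was clear and the force was near zero.

**Disagreements:** the wrist camera's calibration was up to about 5 mm off against the fitted stand pose, so I corrected for it. The tab's top measured 40 mm from two wrist views against 36 mm from the text, and the grasp was made to the text height.

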